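# Open the cell hatch of the bench particle sizer

### The job

A plaster block was put down on the cell hatch in the top of the white bench analyser: with the fingertips slide it sideways, without lifting or tipping it, wholly off the hatch on to the wide flat top to the hatch's left. Then press the hatch down once, on the ribbed pad near its front edge, as far as it goes and let go, so that its push-push latch releases and it springs up by itself; do not push it back down. Keep clear and watch for about two seconds that it stays fully open, and leave the vial, sample cup and dropper bottle where they stand.

Things in the scene. Friction and masses are not known exactly. Their poses are not given: they have to be found in the camera images.
- analyser: white bench analyser on a grey base, 200 (own x) x 250 (own y) mm, fixed. Origin: centre of its footprint, on the worktop; own x runs from its front (dark display, three round keys) to its rear, own y to its left, z up. Flat top (deck) at z 85 mm; housing 19 mm higher over own x 56 to 100. Hatch: own x -55 to 35, own y -100 to -10; clear deck left of it: own y -10 to 125, right: 25 mm wide
- park (a point): a point on the deck left of the hatch, own x -10, own y 55 mm of the analyser: a good place for the block's origin. Axes as the analyser's
- plaster_block: cream cast plaster block with a bore, 60 x 55 x 40 mm (own x, y, z), 0.11 to 0.22 kg, loose, standing near the middle of the shut hatch, yaw within 0.6 rad of the analyser's. Origin: centre of its underside, 85.8 mm above the worktop on the hatch, 85 mm on the deck
- hatch (a joint): hatch angle, rad: about 0 latched shut; negative pressed in, to -0.103 (stop, 7 mm down at the pad); 1.15 fully open (stop), front edge up. Push-push latch: pressed slowly (10 mm/s) to the stop, some 3 N at the pad on the way, and let go, it releases and a damped spring swings the hatch open in 1 to 2 s; pressed shut again it latches again. A press short of -0.09 may change nothing
- hatch_part: the hatch, a grey square panel, 90 x 90 x 6 mm, hinged at its rear edge, its top 0.8 mm above the deck when shut. Origin on the hinge axis, mid-width, 4 mm under the panel's top; own -x runs from the hinge to the front edge, own z is normal to the panel, up when shut
- hatch_pad (a point): press pad: centre of three dark ribs on top of the hatch, mid-width, 70 mm from the hinge, 20 mm from the front edge; moves with the hatch
- vial: small clear vial with a blue cap, 20 mm diameter, 53 mm tall, loose, standing on the analyser's rear housing near its left end; leave alone. Origin: centre of its underside
- sample_cup: clear lidded sample cup, 39 mm diameter, 90 mm tall, loose, on the worktop to the left of the analyser; leave alone. Origin: centre of its underside
- dropper_bottle: brown dropper bottle with black bulb, 36 mm diameter, 103 mm tall, loose, on the worktop to the left of the analyser; leave alone. Origin: centre of its underside
There are look-alikes about, which are no part of the job. What is meant by the plaster_block is not blue, red or yellow, and is the larger of those in its own colour.

How it is judged:
On the way, in this order (a step that is already met when the one before it is completed fails the run):
1. the block stands wholly on the deck to the left of the hatch, at rest (y of plaster_block in the frame of analyser between 0.017 and 0.11 m and x of plaster_block in the frame of analyser between -0.085 and 0.045 m and contact force between plaster_block and hatch_part below 0.05 N and linear speed of plaster_block below 0.01 m/s and value of joint hatch below 0.05 rad), for 0.2 s.
2. the fingers press the hatch in (value of joint hatch below -0.065 rad and contact force between the fingers and hatch_part above 0.5 N), for 0.02 s.
3. the hatch stands fully open, untouched, for 1.5 s (value of joint hatch above 1.05 rad and contact force between each of the arm, the fingers and hatch_part below 0.05 N), for 1.5 s.
At the end, for the whole second after the job is handed in: the hatch stands at more than 1.05 rad, at rest and untouched; the block stands upright (within 0.08 rad) and at rest on the deck left of the hatch, its centre at own y 17 to 110 and own x -85 to 45 mm of the analyser, no part of it on the hatch (value of joint hatch above 1.05 rad and angular speed of hatch_part below 0.05 rad/s and y of plaster_block in the frame of analyser between 0.017 and 0.11 m and x of plaster_block in the frame of analyser between -0.085 and 0.045 m and contact force between plaster_block and hatch_part below 0.05 N and z of plaster_block in the frame of analyser between 0.08 and 0.09 m and angle between plaster_block's own z axis and vertical below 0.08 rad and linear speed of plaster_block below 0.01 m/s).
It fails at once if the block is lifted or carried (more than 12 mm off the top)  (z of plaster_block in the frame of analyser above 0.098 m).
It fails at once if the block is tipped by more than 0.3 rad or falls off the analyser (angle between plaster_block's own z axis and vertical above 0.3 rad or z of plaster_block in the frame of analyser below 0.07 m).
It fails at once if the hatch rises under the block (value of joint hatch above 0.1 rad and y of plaster_block in the frame of analyser below 0.01 m).
It fails at once if the risen hatch is pushed back down (value of joint hatch between 0.15 and 0.95 rad and velocity of joint hatch below -0.15 rad/s).
It fails at once if the vial, cup or dropper bottle is disturbed by more than 20 mm (distance of any of vial, sample_cup, dropper_bottle from where it was at the start of the episode above 0.02 m).
It also fails if it takes over 46 s, if anything falls off the work surface, if the arm or the gripper's body presses on something with over 40 N, if the wrist force passes 120 N, or if a joint passes its speed limit or range.

### The arm

A 7-joint arm with a two-finger parallel gripper is mounted at the origin on a cart in front of the work surface, level with it; the furniture and walls round the work are solid. World frame = base frame: x ahead of the robot, y to its left, z up, the work surface at z = 0. Lengths are in m, angles in rad, forces in N, time in s.
With the tool pointing down it reaches from about 0.4 to 0.85 m from the base axis. Payload 10.4 kg.
Tool frame: the origin (TCP) lies on the centre line of the jaws, within the pads' length; the fingertips stand 11 mm ahead of it and the grasp point (between the pads) lies 8 mm behind it; z points along the fingers, y is the line along which they close (so a half turn about z gives the same grasp; the last joint's range is limited). The gripper opens to 87 mm and grips with 3 to 60 N. Pads are 19 mm wide; open, the fingers measure 117 mm over their backs; the gripper's body (75 mm by 190 mm) begins 51 mm behind the grasp point.
Start: joints at [-1.312, 0.332, -0.065, 1.46, 0.022, 1.35, -0.088], TCP at [0.174, 0.6, 0.196] pointing down, gripper open.
Joint ranges: [-2.6, 2.6], [-0.5, 2.12], [-1.47, 1.34], [0.16, 2.42], [-1.27, 4.41], [0.06, 2.06], [-2.6, 2.6]. Speed limits (rad/s): [2.22, 2.22, 2.79, 2.79, 3.14, 3.14, 3.14].

### API

Orientations are given as a unit quaternion [x, y, z, w].
In Python, from bench import r gives the robot as it stands.
- The arm moves only by the shell command python3 -m pendant 'ROWS' [OPENING] [FORCE]. ROWS is JSON, a list of rows, each a list of 4 numbers: the shift along the tool's x, y, z in m, then the turn about the tool's z in rad. A call has 1 to 8 rows; each row shifts and turns the commanded pose from where the row before left it, along the tool's axes as they then stand; what a row does not reach is not made up. A row lasts 1/12 s, in which the tool goes at most 41.7 mm and 7.16 degrees, less where a joint would pass 70% of its speed; a pose out of reach is approached as far as the arm can. A call with a gripper value outside its range is refused whole. OPENING is the opening, from 0 (shut) to 1 (fully open), set as the call begins (- or left out, the last holds). The fingers move at their own pace and stop on an object; FORCE is the grip in N (left out, the last holds). Time passes only in rows, so rows that do not move let the fingers close. It gives the time, the measured TCP pose, the force, the opening and the grip force at its end, in the units of the state.
- r.read_state(): the state, without advancing time (a new reading comes with each control period).
- r.camera(name): name is "scene" or "side" or "wrist"; returns a dict with "img" (480x640x3 uint8, red, green, blue), "camera_matrix" (3x3 intrinsics, pixels), "xyz" and "attitude" of the camera in the world. Camera axes: x right, y down, z forward; pixel columns grow to the right and rows downward; lengths in m; the calibration is good to about 2 mm. The wrist camera is an equidistant fisheye: a pixel r from the principal point sees the ray r / f radians off the axis. A picture is of the moment at which its call begins. There is no depth.
- r.close_job(): hands the job in; it is judged then, once.
Trained networks look in the newest picture that a camera, given by its name, has taken for a name from the list of things; names that differ only in an ending like _2 or _b are one class to them, and where a whole thing is asked for, a point or a joint stands for the part that bears it (a point fixed in the world has none). Each returns a list of dicts, best first, with "score" (0 to 1); they miss things now and then, are a little off and sometimes report something else, mostly with a low value. They report only what shows in the picture. A call takes as long as a camera call. They do not tell look-alikes from the thing itself.
- r.outline_of(thing, camera): "mask" (480x640 bool, what is visible of it) and "bbox" ([centre column, centre row, width, height] in pixels, round what is visible of it).
The state is a dict: "time": time; "joint_positions": joint angles; "joint_vel": joint speeds; "joint_torque": joint torques, N m; "ee_pos": TCP position; "eef_rot": TCP orientation; "ft_force": force on the tool from outside, world axes, zero at the start; "torque": the same for the moment, N m; "width": finger opening in m; "grip_force": force on a finger pad.
Only numpy, scipy, OpenCV 4.12 (cv2) and the standard library are available. Lean on these libraries where they do the work, as an engineer would, in place of code of your own. Each camera call takes 0.05 s, during which the arm holds its last target. There are 200 camera calls.

## Working session

There is one attempt and no reset: what is moved stays moved. The work goes in short steps, Python scripts to look and compute and a shell command to move; the robot and the scene stay as the last step left them, time stands still between calls to the robot, and variables do not carry over. Pictures are saved under pics/ and viewed, at most 10 in all, crops included, and the job is handed in when it is done.

```bash
ls; mkdir -p pics; python3 - <<'E'
from bench import r
import cv2,numpy as np
for c in ["scene","side"]:
    d=r.camera(c); cv2.imwrite(f"pics/{c}0.png",d["img"][:,:,::-1])
    print(c,np.round(d["camera_matrix"],1).tolist(),d["xyz"],d["attitude"])
    for t in ["analyser","plaster_block","hatch_part","hatch_pad","vial","sample_cup","dropper_bottle"]:
        print(t,[(round(o["score"],2),np.round(o["bbox"]).tolist()) for o in r.outline_of(t,c)])
s=r.read_state(); print(s)
E
```

```text
pics
scene [[613.2, 0.0, 320.7], [0.0, 613.2, 239.4], [0.0, 0.0, 1.0]] [ 0.0828619  -0.16532926  0.96064179] [ 0.86984158 -0.35761357  0.13234243 -0.31300742]
analyser [(0.6, [292.0, 310.0, 179.0, 169.0])]
plaster_block [(0.74, [314.0, 229.0, 30.0, 24.0]), (0.69, [350.0, 257.0, 31.0, 20.0]), (0.67, [313.0, 306.0, 45.0, 50.0]), (0.64, [431.0, 289.0, 35.0, 41.0]), (0.64, [259.0, 222.0, 40.0, 31.0])]
hatch_part [(0.67, [306.0, 326.0, 70.0, 47.0])]
hatch_pad [(0.7, [306.0, 327.0, 75.0, 45.0])]
vial [(0.63, [291.0, 217.0, 10.0, 24.0])]
sample_cup [(0.56, [239.0, 248.0, 21.0, 24.0])]
dropper_bottle [(0.94, [213.0, 257.0, 23.0, 34.0])]
side [[474.4, 0.0, 325.4], [0.0, 474.4, 237.1], [0.0, 0.0, 1.0]] [0.48066942 1.07251388 0.49477677] [-0.03665835  0.86490468 -0.49942819  0.03416925]
analyser [(0.96, [366.0, 243.0, 121.0, 116.0])]
plaster_block [(0.85, [376.0, 198.0, 33.0, 36.0]), (0.77, [303.0, 321.0, 50.0, 48.0]), (0.75, [271.0, 213.0, 35.0, 31.0]), (0.7, [270.0, 287.0, 32.0, 30.0]), (0.68, [282.0, 255.0, 21.0, 22.0])]
hatch_part [(0.72, [380.0, 210.0, 51.0, 20.0])]
hatch_pad [(0.97, [379.
[... 186 characters left out ...]
int_positions': array([-1.31161186,  0.33214164, -0.06469443,  1.46010797,  0.02159948,
        1.34991642, -0.08848852]), 'joint_vel': array([-0.00023091,  0.00110039, -0.00159941, -0.00193524,  0.0006228 ,
        0.00038204,  0.00122108]), 'joint_torque': array([ 2.23359848e-04, -6.22972870e+01,  2.52303999e-02, -3.90127230e+01,
       -6.10043295e-02,  3.11213534e-02,  1.57808324e-05]), 'ee_pos': array([0.1737844 , 0.60037159, 0.19590817]), 'eef_rot': array([ 1.40421851e-01,  9.90091763e-01,  6.08309806e-05, -3.59524144e-08]), 'ft_force': array([ 1.13166478, -0.62802304, -0.09177356]), 'torque': array([0.05460634, 0.00234165, 0.0070125 ]), 'grip_force': 0.0, 'width': 0.08684352071205113}
```

View pics/scene0.png

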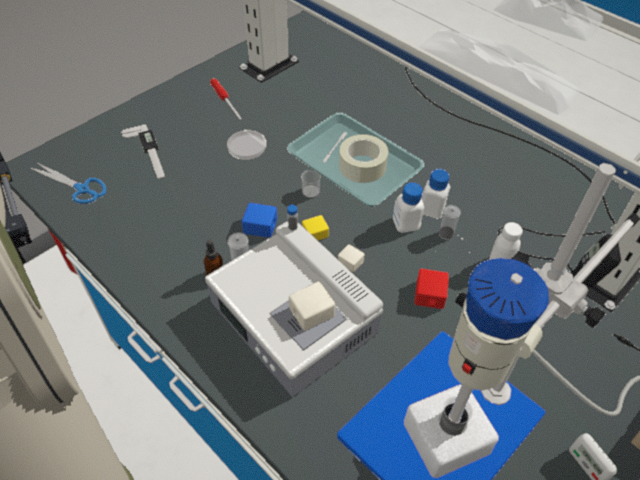

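View pics/side0.png

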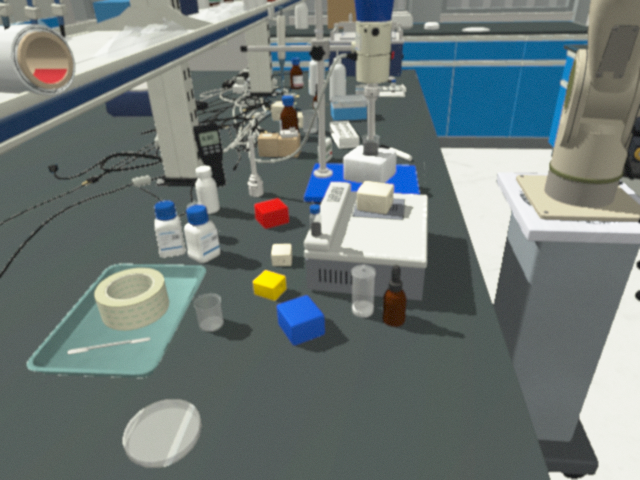

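```bash
python3 - <<'E'
import cv2
a=cv2.imread("pics/scene0.png")[200:395,195:395]; cv2.imwrite("pics/c1.png",cv2.resize(a,None,fx=3,fy=3,interpolation=cv2.INTER_CUBIC))
a=cv2.imread("pics/side0.png")[170:310,295:440]; cv2.imwrite("pics/c2.png",cv2.resize(a,None,fx=4,fy=4,interpolation=cv2.INTER_CUBIC))
E
```

```text
(no output)
```

View pics/c1.png

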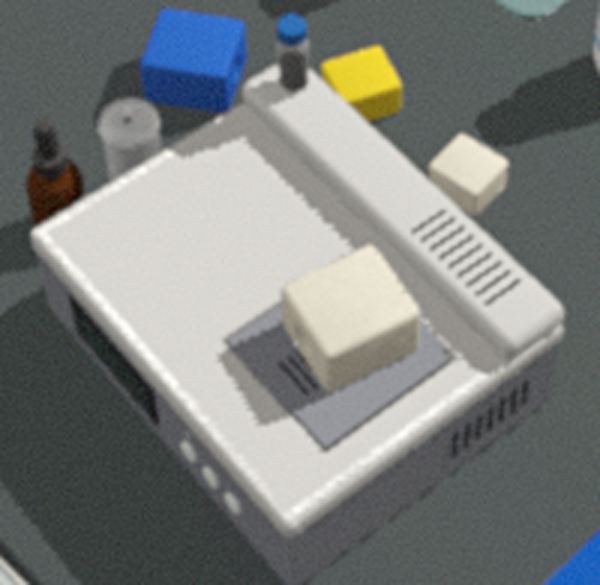

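View pics/c2.png

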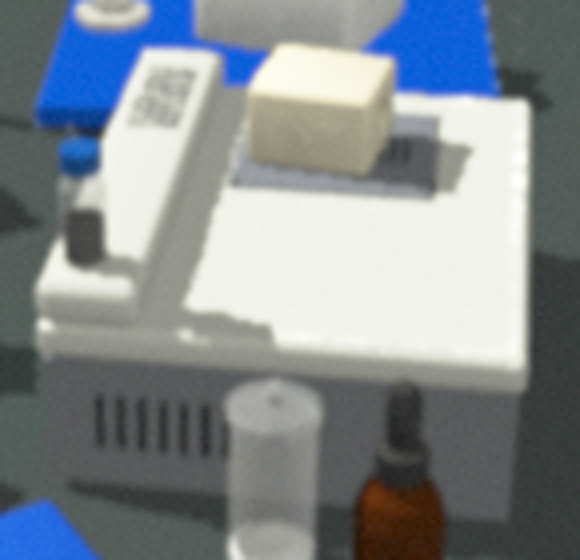

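```bash
cat > h.py <<'E'
import numpy as np
from scipy.spatial.transform import Rotation as R
from scipy.optimize import least_squares
C={"scene":(613.2,320.7,239.4,[0.0828619,-0.16532926,0.96064179],[0.86984158,-0.35761357,0.13234243,-0.31300742]),
"side":(474.4,325.4,237.1,[0.48066942,1.07251388,0.49477677],[-0.03665835,0.86490468,-0.49942819,0.03416925])}
def proj(c,P):
    f,cx,cy,t,q=C[c]; p=R.from_quat(q).inv().apply(np.atleast_2d(P)-t); return np.c_[f*p[:,0]/p[:,2]+cx,f*p[:,1]/p[:,2]+cy]
def W(pose,P):
    P=np.atleast_2d(np.array(P,float)); c,s=np.cos(pose[2]),np.sin(pose[2])
    return np.c_[pose[0]+c*P[:,0]-s*P[:,1],pose[1]+s*P[:,0]+c*P[:,1],P[:,2]]
def fit(obs,x0):
    g=lambda p:np.concatenate([(proj(c,W(p,X))-u).ravel() for c,X,u in obs])
    s=least_squares(g,x0,loss="soft_l1"); return s.x,np.round(g(s.x),1)
E
python3 - <<'E'
from h import *
sc=lambda u,v:np.array([195+(u+.5)/3-.5,200+(v+.5)/3-.5]); sd=lambda u,v:np.array([295+(u+.5)/4-.5,170+(v+.5)/4-.5])
fl,fr,rl,rr=[-.055,-.01,.0858],[-.055,-.1,.0858],[.035,-.01,.0858],[.035,-.1,.0858]
A=[("scene",fl,sc(225,340)),("scene",fr,sc(325,449)),("scene",rr,sc(452,354)),("side",fl,sd(434,196)),("side",rl,sd(233,184)),("side",fr,sd(440,118)),
("scene",[-.1,.125,.085],sc(33,235)),("scene",[-.1,-.125,.085],sc(290,525)),("side",[-.1,.125,.085],sd(528,365)),("side",[-.1,-.125,.085],sd(529,100))]
a,res=fit(A,[.5,0,0]); print("analyser",a.round(4),res)
x,y,b,t=.03,.0275,.0858,.1258
B=[("scene",[-x,y,t],sc(284,290)),("scene",[-x,-y,t],sc(330,347)),("scene",[x,-y,t],sc(419,315)),("scene",[x,y,t],sc(371,247)),("scene",[-x,-y,b],sc(333,389)),("scene",[x,-y,b],sc(418,350)),
("side",[x,-y,t],sd(262,46)),("side",[-x,-y,t],sd(395,60)),("side",[-x,y,t],sd(384,103)),("side",[x,y,t],sd(250,92)),("side",[x,y,b],sd(250,152)),("side",[-x,y,b],sd(377,175))]
p,res=fit(B,[*a[:2],a[2]]); print("block",p.round(4),res)
d=p[:2]-a[:2];c,s=np.cos(a[2]),np.sin(a[2]); print("block in analyser",c*d[0]+s*d[1],-s*d[0]+c*d[1],p[2]-a[2])
print("pad",W(a,[-.035,-.055,.0858]),"park",W(a,[-.01,.055,.085]))
E
```

```text
analyser [ 0.4808  0.2976 -0.086 ] [ 0.4 -0.3  0.5 -0.3  0.   1.  -1.2  0.5  0.4  0.4 -0.6 -0.8 -2.1 -1.1
 -0.2  1.7  0.2  0.1  0.1  0.1]
block [ 0.4744  0.243  -0.1976] [-2.5  0.   0.1  4.9  1.5 -1.7 -1.  -1.9 -0.5  4.   1.2 -0.   3.5 -0.6
  0.7 -1.1 -1.7 -0.1 -0.1 -0.7 -0.4  3.5 -0.9  1.3]
block in analyser -0.0017206980252032584 -0.05493717156955089 -0.11152165318903541
pad [[0.44120782 0.24578235 0.0858    ]] park [[0.4755682  0.35322705 0.085     ]]
```

```bash
cat >> h.py <<'E'
def cur():
    from bench import r
    s=r.read_state(); m=R.from_quat(s["eef_rot"]).as_matrix(); return s,s["ee_pos"],np.arctan2(m[1,0],m[0,0])
def plan(target,yaw,n,start=None):
    s,p,th=cur() if start is None else (None,*start)
    d=(np.array(target)-p)/n; dy=((yaw-th+np.pi)%(2*np.pi)-np.pi)/n; out=[]
    for i in range(n):
        c,q=np.cos(th),np.sin(th); out.append([round(c*d[0]+q*d[1],4),round(q*d[0]-c*d[1],4),round(-d[2],4),round(-dy,4)]); th+=dy
    print("from",np.round(p,4),"step mm",np.linalg.norm(d)*1e3); print(out)
A=np.array([.4808,.2976,-.086]); YW=np.pi/2+A[2]
def own(P):
    d=np.array(P[:2])-A[:2];c,s=np.cos(A[2]),np.sin(A[2]); return np.array([c*d[0]+s*d[1],-s*d[0]+c*d[1]])
E
python3 - <<'E'
from h import *
for (u,v,z) in [(455,440,.05),(410,425,.05),(508,290,.35),(340,435,0),(445,335,0)]:
    f,cx,cy,t,q=C["scene"]; d=R.from_quat(q).apply([(u-cx)/f,(v-cy)/f,1]); print((u,v),np.round(np.array(t)+d*(z-t[2])/d[2],3))
for n in [(239,248),(213,257)]: 
    f,cx,cy,t,q=C["scene"]; d=R.from_quat(q).apply([(n[0]-cx)/f,(n[1]-cy)/f,1]); print(np.round(np.array(t)+d*(.045-t[2])/d[2],3))
plan(W(A,[-.005,-.075,.25])[0],YW,14)
E
```

```text
(455, 440) [ 0.487 -0.057  0.05 ]
(410, 425) [0.456 0.006 0.05 ]
(508, 290) [ 0.549 -0.024  0.35 ]
(340, 435) [0.383 0.084 0.   ]
(445, 335) [0.652 0.08  0.   ]
[0.497 0.465 0.045]
[0.448 0.483 0.045]
from [0.1738 0.6004 0.1959] step mm 34.440020610175125
[[np.float64(-0.0278), np.float64(-0.02), np.float64(-0.0039), np.float64(0.0982)], [np.float64(-0.0296), np.float64(-0.0172), np.float64(-0.0039), np.float64(0.0982)], [np.float64(-0.0311), np.float64(-0.0142), np.float64(-0.0039), np.float64(0.0982)], [np.float64(-0.0324), np.float64(-0.0111), np.float64(-0.0039), np.float64(0.0982)], [np.float64(-0.0333), np.float64(-0.0078), np.float64(-0.0039), np.float64(0.0982)], [np.float64(-0.0339), np.float64(-0.0045), np.float64(-0.0039), np.float64(0.0982)], [np.float64(-0.0342), np.float64(-0.0012), np.float64(-0.0039), np.float64(0.0982)], [np.float64(-0.0342), np.float64(0.0022), np.float64(-0.0039), np.float64(0.0982)], [np.float64(-0.0338), np.float64(0.0055), np.float64(-0.0039), np.float64(0.0982)], [np.float64(-0.0331), np.float64(0.0088), np.float64(-0.0039), np.float64(0.0982)], [np.float64(-0.0321), np.float64(0.012), np.float64(-0.0039), np.float64(0.0982)], [np.float64(-0.0307), np.float64(0.0151), np.float64(-0.0039), np.float64(0.0982)], [np.float64(-0.0291), np.float64(0.018), np.float64(-0.0039), np.float64(0.0982)], [np.float64(-0.0272), np.float64(0.0208), np.float64(-0.0039), np.float64(0.0982)]]
```

Things that could be taken for the block (scene pixels): blue (259,222), yellow (314,229), small cream (350,257), red (431,289), larger cream on the hatch (313,306). I choose the last one; the crops c1 and c2 confirm it stands on the grey hatch.

```bash
python3 -m pendant '[[-0.028,-0.02,-0.004,0.098],[-0.03,-0.017,-0.004,0.098],[-0.031,-0.014,-0.004,0.098],[-0.032,-0.011,-0.004,0.098],[-0.033,-0.008,-0.004,0.098],[-0.034,-0.0045,-0.004,0.098],[-0.034,-0.001,-0.004,0.098]]' 0.345 && python3 -m pendant '[[-0.034,0.002,-0.004,0.098],[-0.034,0.0055,-0.004,0.098],[-0.033,0.009,-0.004,0.098],[-0.032,0.012,-0.004,0.098],[-0.031,0.015,-0.004,0.098],[-0.029,0.018,-0.004,0.098],[-0.027,0.021,-0.004,0.098],[0,0,0,0]]'
python3 - <<'E'
from h import *
from bench import r
import cv2
s,p,th=cur(); print(s["time"],p,th-YW,own(p),s["joint_positions"].round(2))
d=r.camera("wrist"); cv2.imwrite("pics/w1.png",d["img"][:,:,::-1]); print(d["camera_matrix"],d["xyz"],d["attitude"])
np.savez("w1.npz",K=d["camera_matrix"],t=d["xyz"],q=d["attitude"])
E
```

```text
time: 1.38
ee_pos: [0.3226, 0.4113, 0.2243]
eef_rot: [0.467, 0.884, 0.0, -0.0]
ft_force: [0.5, 0.8, -0.2]
width: 0.0485
grip_force: 0.0
time: 2.05
ee_pos: [0.4745, 0.218, 0.2531]
eef_rot: [0.741, 0.672, 0.001, 0.001]
ft_force: [0.3, 0.3, 0.5]
width: 0.0298
grip_force: 0.0
2.05 [0.47447752 0.21800882 0.25308479] -0.01215197683372371 [ 0.0005373  -0.07984009] [-0.87  0.07  0.37  1.66 -0.02  1.42 -0.59]
[[371.64829954   0.         321.77291783]
 [  0.         371.64829954 243.86197793]
 [  0.           0.           1.        ]] [0.48031674 0.28560302 0.44111731] [ 0.99084513 -0.04903705 -0.0043717   0.1257067 ]
```

View pics/w1.png

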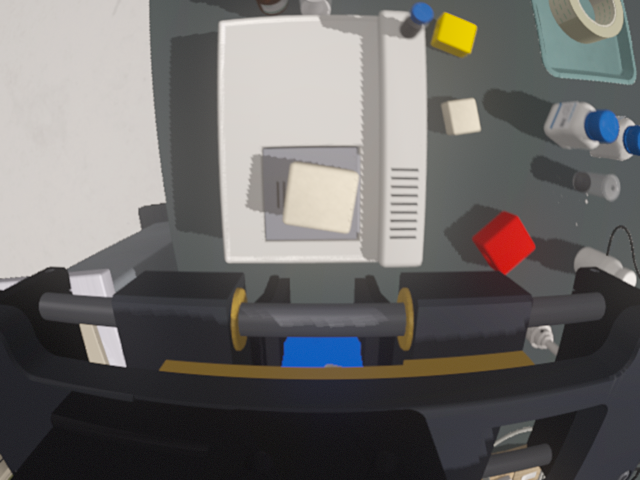

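The wrist view shows the hatch at columns 264–358, rows 147–241. The block's top has corners near (293,163), (359,172), (350,234) and (284,227), turned about −8° from the analyser. I'll refine both poses from it.

```bash
python3 - <<'E'
from h import *
w=np.load("w1.npz"); f,cx,cy=w["K"][0,0],w["K"][0,2],w["K"][1,2]
def pw(P):
    p=R.from_quat(w["q"]).inv().apply(P-w["t"]); h=np.hypot(p[:,0],p[:,1]); k=f*np.arctan2(h,p[:,2])/h; return np.c_[cx+k*p[:,0],cy+k*p[:,1]]
def ft(X,u,x0):
    g=lambda p:(pw(W(p,X))-u).ravel(); s=least_squares(g,x0); return s.x,g(s.x).round(1)
a,e=ft([[-.055,-.01,.0858],[.035,-.01,.0858],[.035,-.1,.0858],[-.055,-.1,.0858]],[[264,147],[358,147],[357,241],[265,241]],A); print(a,e)
x,y,t=.03,.0275,.1258
b,e=ft([[-x,y,t],[x,y,t],[x,-y,t],[-x,-y,t]],[[293,162],[359,172],[350,234],[284,228]],A); print(b,e)
d=b[:2]-a[:2];c,s=np.cos(a[2]),np.sin(a[2]); print("block own",c*d[0]+s*d[1],-s*d[0]+c*d[1],b[2]-a[2])
E
```

```text
[ 0.48252146  0.29792062 -0.10231615] [-0.3  1.1  0.3  1.  -0.5 -1.   0.6 -1.2]
[ 0.47714231  0.24380107 -0.22907758] [-2.5  1.   1.8  0.2  1.5  0.8 -0.8 -1.9]
block own 0.0001766347503396751 -0.05438593362673237 -0.1267614272385127
```

```bash
sed -i 's/^A=np.array.*; YW/A=np.array([.4815,.2977,-.093]); YW/' h.py; python3 - <<'E'
from h import *
plan([*W(A,[0,-.113,0])[0][:2],.253],YW,2)
E
```

```text
from [0.4724 0.2211 0.2525] step mm 17.987472030655244
[[np.float64(-0.018), np.float64(0.0009), np.float64(-0.0002), np.float64(0.0012)], [np.float64(-0.018), np.float64(0.0009), np.float64(-0.0002), np.float64(0.0012)]]
```

```bash
python3 -m pendant '[[-0.018,0.001,0,0.001],[-0.018,0.001,0,0.001],[0,0,0.03,0],[0,0,0.03,0],[0,0,0.03,0],[0,0,0.03,0],[0,0,0.015,0],[0,0,0.011,0]]' && python3 -m pendant '[[0,0,0,0],[0,0,0,0]]'; python3 -c "
from h import *
s,p,th=cur(); print(s['time'],p,th-YW,own(p))"
```

```text
time: 2.77
ee_pos: [0.4678, 0.1877, 0.1039]
eef_rot: [0.736, 0.677, -0.001, -0.0]
ft_force: [0.1, -0.4, -0.3]
width: 0.0301
grip_force: 0.0
time: 2.93
ee_pos: [0.4692, 0.1885, 0.1064]
eef_rot: [0.736, 0.677, 0.0, -0.0]
ft_force: [0.5, 0.3, 0.5]
width: 0.0303
grip_force: 0.0
2.9333 [0.46921347 0.18846663 0.106358  ] 0.008485568185430115 [-0.00208937 -0.10990233]
```

```bash
python3 -m pendant '[[0.005,0,0,0],[0.005,0,0,0],[0.005,0,0,0],[0.005,0,0,0],[0.005,0,0,0],[0.005,0,0,0],[0.005,0,0,0],[0.005,0,0,0]]' && python3 - <<'E'
from h import *
from bench import r
import cv2
s,p,th=cur(); print(p,th-YW,own(p))
a=r.camera("wrist")["img"][0:290,190:450,::-1]; b=r.camera("side")["img"][160:310,290:440,::-1]
cv2.imwrite("pics/p1.png",np.hstack([cv2.resize(a,(390,435)),cv2.resize(b,(400,435))]))
E
```

```text
time: 3.6
ee_pos: [0.4726, 0.2289, 0.1058]
eef_rot: [0.736, 0.676, -0.0, -0.0]
ft_force: [0.2, -0.2, -0.5]
width: 0.0303
grip_force: 0.0
[0.47261406 0.22892222 0.1058288 ] 0.008104373718776703 [-0.00246042 -0.06930577]
```

View pics/p1.png

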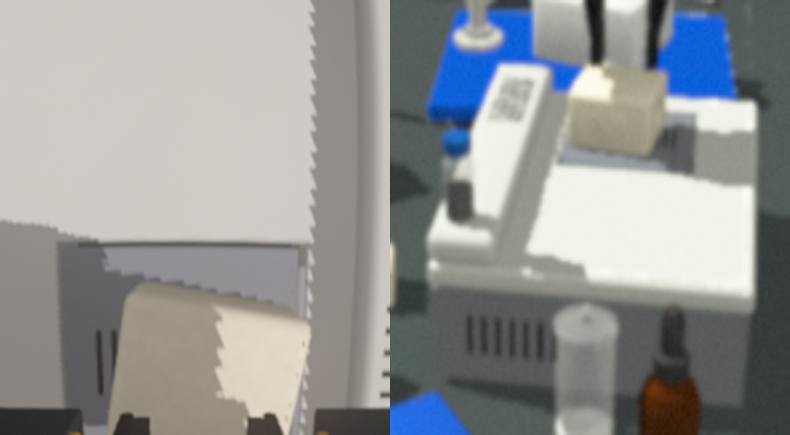

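The fingers are behind the block at its right face. It stands upright and slightly turned, on the hatch and moving left, so I keep pushing.

```bash
python3 -m pendant '[[0.005,0,0,0],[0.005,0,0,0],[0.005,0,0,0],[0.005,0,0,0],[0.005,0,0,0],[0.005,0,0,0],[0.005,0,0,0],[0.005,0,0,0]]' && python3 -m pendant '[[0.005,0,0,0],[0.005,0,0,0],[0.005,0,0,0],[0.005,0,0,0],[0.005,0,0,0],[0.005,0,0,0],[0.005,0,0,0],[0.005,0,0,0]]' && python3 -m pendant '[[0.004,0,0,0],[0.004,0,0,0],[0,0,0,0]]' && python3 - <<'E'
from h import *
from bench import r
import cv2
s,p,th=cur(); print(p,th-YW,own(p))
a=r.camera("wrist")["img"][0:290,190:450,::-1]; b=r.camera("side")["img"][160:310,290:440,::-1]
cv2.imwrite("pics/p2.png",np.hstack([cv2.resize(a,(390,435)),cv2.resize(b,(400,435))]))
E
```

```text
time: 4.37
ee_pos: [0.476, 0.2688, 0.1058]
eef_rot: [0.736, 0.676, 0.0, -0.0]
ft_force: [-0.1, 0.6, 0.4]
width: 0.0298
grip_force: 0.0
time: 5.03
ee_pos: [0.4794, 0.3086, 0.1059]
eef_rot: [0.737, 0.676, 0.0, -0.0]
ft_force: [0.1, -0.4, 0.3]
width: 0.03
grip_force: 0.0
time: 5.28
ee_pos: [0.4799, 0.317, 0.1058]
eef_rot: [0.736, 0.677, 0.0, -0.0]
ft_force: [0.4, 0.2, 0.3]
width: 0.0304
grip_force: 0.0
[0.47994341 0.31701337 0.10581011] 0.008875884734294459 [-0.00334341  0.01908536]
```

View pics/p2.png

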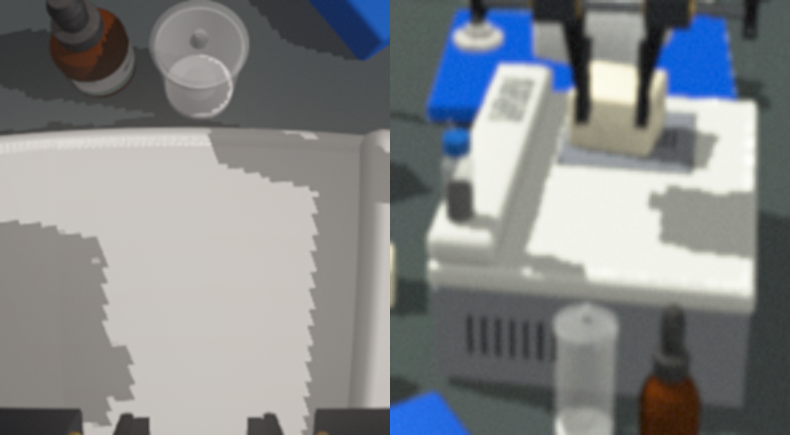

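```bash
python3 - <<'E'
from h import *
s,p,th=cur(); print(s["time"],p)
for z in(.095,.13,.165):
  print(z,proj("side",W([*p[:2],th],[[0,.022,z],[0,-.022,z]])).round(), "crop",((proj("side",W([*p[:2],th],[[0,.022,z],[0,-.022,z]]))-[290,160])*[400/150,435/150]+[390,0]).round())
x,y=.03,.0275
for yy in(-.0545,.0545): print(((proj("side",W(A,[[x,yy-y,.125],[-x,yy-y,.125],[-x,yy+y,.085],[x,yy+y,.085]]))-[290,160])*[400/150,435/150]+[390,0]).round())
E
```

```text
5.3833 [0.48011105 0.31599775 0.10580367]
0.095 [[384. 221.]
 [360. 219.]] crop [[641. 176.]
 [576. 172.]]
0.13 [[385. 203.]
 [360. 202.]] crop [[643. 125.]
 [576. 121.]]
0.165 [[386. 185.]
 [360. 183.]] crop [[645.  72.]
 [577.  68.]]
[[579.  62.]
 [661.  67.]
 [653. 158.]
 [568. 152.]]
[[558. 133.]
 [649. 140.]
 [640. 244.]
 [545. 236.]]
```

```bash
python3 - <<'E'
from h import *
from bench import r
import cv2
a=r.camera("scene")["img"][200:390,215:395,::-1].copy(); b=r.camera("side")["img"][150:290,300:440,::-1].copy()
for c in("scene","side"): print([(round(o["score"],2),np.round(o["bbox"]).tolist()) for o in r.outline_of("plaster_block",c)])
s,p,th=cur(); print(p)
# predicted fingertip points as crosses: z .095 green, .13 red
for z,col in((.095,(0,255,0)),(.13,(0,0,255))):
    P=W([*p[:2],th],[[0,.022,z],[0,-.022,z]])
    for im,c,o in((a,"scene",(215,200)),(b,"side",(300,150))):
        for q in proj(c,P): cv2.circle(im,tuple(int(v) for v in np.round(q-o)),0,col,-1)
cv2.imwrite("pics/p3.png",np.hstack([cv2.resize(a,(400,422),interpolation=2),cv2.resize(b,(400,422),interpolation=2)]))
E
```

```text
[(0.82, [430.0, 288.0, 35.0, 40.0]), (0.78, [312.0, 306.0, 45.0, 52.0]), (0.69, [348.0, 257.0, 29.0, 22.0]), (0.59, [318.0, 230.0, 23.0, 20.0])]
[(0.97, [271.0, 214.0, 35.0, 32.0]), (0.96, [376.0, 199.0, 38.0, 35.0]), (0.82, [301.0, 322.0, 46.0, 51.0]), (0.78, [271.0, 287.0, 33.0, 33.0]), (0.6, [282.0, 257.0, 23.0, 20.0])]
[0.48014393 0.31571021 0.10586595]
```

View pics/p3.png

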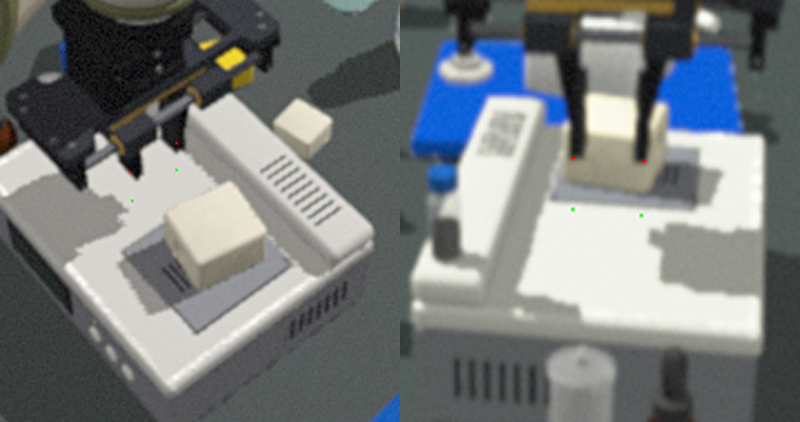

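The picture shows the fingertips at the red dots (z≈0.13, side pixels about (572,157) and (645,160) in the crop). They are about 35 mm higher than the stated TCP offset gives, so they passed above the block, which hasn't moved. I'll use tip z ≈ ee z + 0.024, go back and push lower.

```bash
python3 -m pendant '[[0,0,-0.02,0],[-0.033,-0.003,0,0.009],[-0.033,0,0,0],[-0.033,0,0,0],[-0.033,0,0,0],[0,0,0.02,0],[0,0,0.01,0],[0,0,0.01,0]]' && python3 -m pendant '[[0,0,0.005,0],[0,0,0.005,0],[0,0,0.005,0],[0,0,0,0],[0,0,0,0]]' && python3 - <<'E'
from h import *
s,p,th=cur(); print(p,th-YW,own(p),s["ft_force"])
E
```

```text
time: 6.25
ee_pos: [0.4647, 0.1852, 0.0851]
eef_rot: [0.74, 0.673, -0.0, -0.0]
ft_force: [0.4, 1.7, 0.1]
width: 0.0305
grip_force: 0.0
time: 6.67
ee_pos: [0.465, 0.1852, 0.0708]
eef_rot: [0.739, 0.673, -0.0, 0.0]
ft_force: [0.3, 0.2, -0.5]
width: 0.03
grip_force: 0.0
[0.46497774 0.18515268 0.0707647 ] -0.00045613404510191913 [-0.00599904 -0.11359532] [ 0.28393098  0.1931907  -0.50543662]
```

```bash
python3 -m pendant '[[0.005,0.005,0,0],[0.005,0,0,0],[0.005,0,0,0],[0.005,0,0,0],[0.005,0,0,0],[0.005,0,0,0],[0.005,0,0,0],[0.005,0,0,0]]' && python3 -m pendant '[[0.005,0,0,0],[0.005,0,0,0],[0,0,0,0]]' && python3 - <<'E'
from h import *
from bench import r
s,p,th=cur(); print(p,th-YW,own(p),s["ft_force"])
for c in("scene","side"): r.camera(c); print([(round(o["score"],2),np.round(o["bbox"]).tolist()) for o in r.outline_of("plaster_block",c)])
E
```

```text
time: 7.33
ee_pos: [0.4737, 0.2246, 0.0708]
eef_rot: [0.74, 0.673, -0.0, 0.0]
ft_force: [-0.4, -1.7, 2.0]
width: 0.0301
grip_force: 0.9
time: 7.58
ee_pos: [0.4745, 0.2356, 0.0708]
eef_rot: [0.739, 0.674, 0.0, -0.0]
ft_force: [0.2, 0.7, 0.1]
width: 0.0299
grip_force: 0.0
[0.47454151 0.23559451 0.07080819] 0.00026546686468731373 [-0.00116093 -0.06248331] [0.20811035 0.6946921  0.05886604]
[(0.81, [432.0, 288.0, 35.0, 42.0]), (0.54, [307.0, 307.0, 22.0, 29.0]), (0.39, [346.0, 265.0, 18.0, 17.0])]
[(0.86, [271.0, 214.0, 35.0, 29.0]), (0.85, [376.0, 205.0, 32.0, 33.0]), (0.84, [301.0, 322.0, 50.0, 49.0]), (0.75, [282.0, 257.0, 26.0, 26.0]), (0.63, [270.0, 287.0, 29.0, 35.0])]
```

The block is moving (side row 199→205, and a push force shows). Continuing.

```bash
python3 -m pendant '[[0.005,0,0,0],[0.005,0,0,0],[0.005,0,0,0],[0.005,0,0,0],[0.005,0,0,0],[0.005,0,0,0],[0.005,0,0,0],[0.005,0,0,0]]' && python3 -m pendant '[[0.005,0,0,0],[0.005,0,0,0],[0.005,0,0,0],[0.005,0,0,0],[0.005,0,0,0],[0.005,0,0,0],[0.005,0,0,0],[0.003,0,0,0]]' && python3 -m pendant '[[0.002,0,0,0],[0,0,0,0],[-0.005,0,0,0],[-0.01,0,0,0],[-0.01,0,0,0]]' && python3 - <<'E'
from h import *
from bench import r
s,p,th=cur(); print(p,th-YW,own(p),s["ft_force"])
import cv2
for c in("side","scene"):
    im=r.camera(c)["img"]; cv2.imwrite(f"pics/q_{c}.png",im[:,:,::-1]); print([(round(o["score"],2),np.round(o["bbox"]).tolist()) for o in r.outline_of("plaster_block",c)])
x,y=.03,.0275
for c in("side","scene"):
  q=proj(c,W(A,[[i*x,.055+j*y,z] for i in(-1,1) for j in (-1,1) for z in(.085,.125)])); print(c,(q.min(0)+q.max(0))/2,np.ptp(q,0))
E
```

```text
time: 8.45
ee_pos: [0.4783, 0.2746, 0.0707]
eef_rot: [0.739, 0.673, -0.0, -0.0]
ft_force: [-0.3, -1.0, -1.1]
width: 0.0297
grip_force: 0.3
time: 9.12
ee_pos: [0.4819, 0.3127, 0.0708]
eef_rot: [0.739, 0.673, 0.0, -0.0]
ft_force: [0.0, -1.3, -0.4]
width: 0.0305
grip_force: 0.4
time: 9.53
ee_pos: [0.4798, 0.2877, 0.0708]
eef_rot: [0.74, 0.673, -0.0, 0.0]
ft_force: [-0.4, -0.4, 0.6]
width: 0.03
grip_force: 0.0
[0.47980282 0.28768897 0.07083756] -0.0011038153697973119 [-0.00076016 -0.01012538] [-0.42170136 -0.38627761  0.58046441]
[(0.95, [271.0, 287.0, 31.0, 30.0]), (0.8, [283.0, 253.0, 20.0, 23.0]), (0.79, [371.0, 226.0, 39.0, 37.0]), (0.69, [271.0, 213.0, 34.0, 33.0]), (0.64, [302.0, 321.0, 51.0, 47.0])]
[(0.88, [431.0, 288.0, 36.0, 39.0]), (0.71, [349.0, 261.0, 29.0, 22.0]), (0.6, [255.0, 259.0, 7.0, 4.0]), (0.51, [253.0, 224.0, 20.0, 20.0]), (0.48, [318.0, 235.0, 11.0, 6.0])]
side [367.73948641 225.0953967 ] [38.97265815 38.04962196]
scene [272.35724948 265.49475282] [47.52807822 50.45533424]
```

```bash
python3 -m pendant '[[0,0,-0.035,0],[-0.022,-0.017,0,0],[-0.023,-0.017,0,0],[0,0,0,0],[0,0,0.015,0],[0,0,0.01,0],[0,0,0.005,0],[0,0,0,0]]' 0 20 && python3 - <<'E'
from h import *
from bench import r
import cv2
s,p,th=cur(); print(s["time"],p,th-YW,own(p),s["ft_force"],s["width"])
a=r.camera("scene")["img"][200:390,215:395,::-1].copy(); b=r.camera("side")["img"][150:290,300:440,::-1].copy()
P=W([*p[:2],th],[[0,0,p[2]+.024]]); G=W(A,[[-.035,-.055,.0858]])
for Q,col in((P,(0,0,255)),(G,(0,255,0))):
    for im,c,o in((a,"scene",(215,200)),(b,"side",(300,150))):
        q=proj(c,Q)[0]; print(c,q.round(1)); cv2.circle(im,tuple(int(v) for v in np.round(q-o)),0,col,-1)
cv2.imwrite("pics/p4.png",np.hstack([cv2.resize(a,(400,422),interpolation=2),cv2.resize(b,(400,422),interpolation=2)]))
E
```

```text
time: 10.4
ee_pos: [0.441, 0.2471, 0.0745]
eef_rot: [0.739, 0.673, -0.001, -0.0]
ft_force: [-0.3, -0.6, 1.0]
width: 0.0003
grip_force: 0.0
10.4 [0.44103577 0.24710119 0.07447728] -0.0006071989113070053 [-0.03559046 -0.0541379 ] [-0.31256937 -0.56631841  1.01744262] 0.0003434542238284986
scene [295.1 319.3]
side [393. 202.]
scene [295.9 323.6]
side [392.4 207.8]
```

View pics/p4.png

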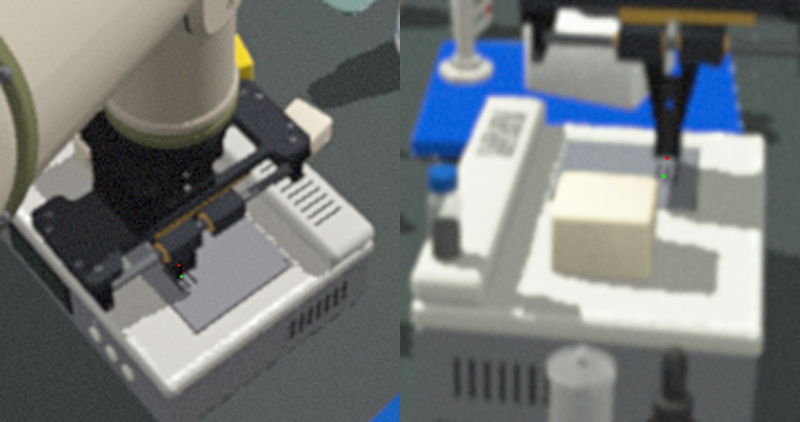

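The block stands upright on the deck left of the hatch (crop about (555–655,175–275)), and the closed fingertips are over the ribbed pad (665,160). Pressing slowly.

```bash
python3 -m pendant '[[0,0,0.002,0],[0,0,0.002,0],[0,0,0.002,0],[0,0,0.001,0],[0,0,0.001,0],[0,0,0.0008,0],[0,0,0.0008,0],[0,0,0.0008,0]]' && python3 -m pendant '[[0,0,0.0008,0],[0,0,0.0008,0],[0,0,0.0008,0],[0,0,0.0008,0]]'
```

```text
time: 11.17
ee_pos: [0.4418, 0.2473, 0.0654]
eef_rot: [0.74, 0.673, 0.0, -0.0]
ft_force: [0.6, -0.8, -0.4]
width: 0.0004
grip_force: 0.0
time: 11.5
ee_pos: [0.4418, 0.2473, 0.0622]
eef_rot: [0.74, 0.673, 0.0, -0.0]
ft_force: [-1.0, 0.3, -0.0]
width: 0.0003
grip_force: 0.0
```

```bash
python3 -m pendant '[[0,0,0.0008,0],[0,0,0.0008,0],[0,0,0.0008,0],[0,0,0.0008,0]]' && python3 -m pendant '[[0,0,0.0008,0],[0,0,0.0008,0],[0,0,0.0008,0],[0,0,0.0008,0]]'
```

```text
time: 11.83
ee_pos: [0.4417, 0.2473, 0.059]
eef_rot: [0.74, 0.673, -0.0, -0.0]
ft_force: [-1.1, -0.4, 3.3]
width: 0.0006
grip_force: 1.3
time: 12.17
ee_pos: [0.4417, 0.2474, 0.0558]
eef_rot: [0.74, 0.673, -0.0, -0.0]
ft_force: [-1.4, -0.4, 3.2]
width: 0.0006
grip_force: 1.7
```

```bash
python3 -m pendant '[[0,0,0.0008,0],[0,0,0.0008,0]]' && python3 -m pendant '[[0,0,0.0008,0]]'
```

```text
time: 12.33
ee_pos: [0.4417, 0.2474, 0.0542]
eef_rot: [0.74, 0.673, 0.0, -0.0]
ft_force: [-2.2, -0.8, 3.6]
width: 0.0003
grip_force: 1.8
time: 12.42
ee_pos: [0.4417, 0.2473, 0.0534]
eef_rot: [0.74, 0.673, 0.0, -0.0]
ft_force: [-2.1, -0.3, 4.1]
width: 0.0004
grip_force: 1.8
```

```bash
python3 -m pendant '[[0,0,0.0008,0]]' && python3 -m pendant '[[0,0,0.0008,0]]'
```

```text
time: 12.5
ee_pos: [0.4418, 0.2474, 0.0526]
eef_rot: [0.74, 0.673, 0.0, -0.0]
ft_force: [-3.2, -0.2, 8.0]
width: 0.0002
grip_force: 4.3
time: 12.58
ee_pos: [0.4418, 0.2474, 0.0523]
eef_rot: [0.74, 0.673, 0.0, -0.0]
ft_force: [-5.5, -1.9, 17.2]
width: 0.0003
grip_force: 8.4
```

The force jumps to 17 N, so the stop is reached. Letting go and rising clear.

```bash
python3 -m pendant '[[0,0,-0.02,0],[0,0,-0.04,0],[0,0,-0.04,0],[0,0,-0.04,0],[0,0,-0.04,0],[0,0,-0.03,0],[-0.02,-0.02,-0.02,0],[0,0,0,0]]' && for i in 1 2 3 4 5; do python3 -m pendant '[[0,0,0,0],[0,0,0,0],[0,0,0,0],[0,0,0,0],[0,0,0,0],[0,0,0,0],[0,0,0,0],[0,0,0,0]]' | head -2; done; python3 - <<'E'
from bench import r
import cv2,numpy as np
a=r.camera("scene")["img"][180:400,195:415,::-1]; b=r.camera("side")["img"][130:310,280:460,::-1]
cv2.imwrite("pics/p5.png",np.hstack([cv2.resize(a,(400,400)),cv2.resize(b,(400,400))]))
E
```

```text
time: 13.25
ee_pos: [0.4203, 0.2282, 0.2866]
eef_rot: [0.74, 0.673, 0.003, -0.0]
ft_force: [1.0, 0.8, 0.2]
width: 0.0005
grip_force: 0.0
time: 13.92
ee_pos: [0.42, 0.2293, 0.2817]
time: 14.58
ee_pos: [0.4199, 0.2293, 0.2819]
time: 15.25
ee_pos: [0.42, 0.2293, 0.2818]
time: 15.92
ee_pos: [0.4199, 0.2292, 0.2818]
time: 16.58
ee_pos: [0.42, 0.2292, 0.2819]
```

View pics/p5.png

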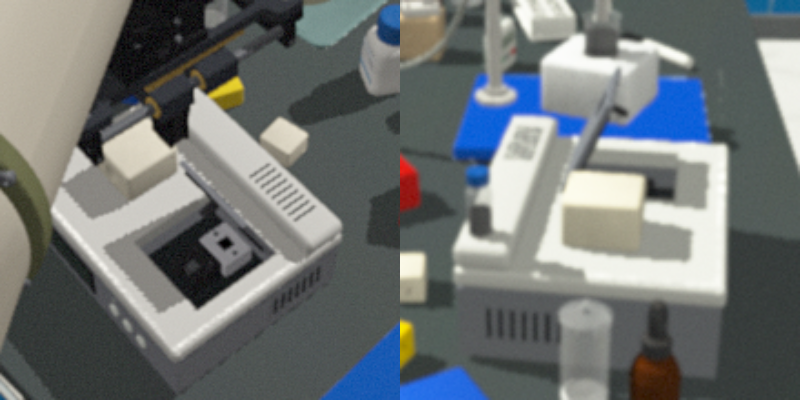

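The hatch stands steeply open (side crop about (575–620,70–165)), untouched, and the block is upright on the deck at (605,210). I wait one more second, then hand in.

```bash
python3 -m pendant '[[0,0,0,0],[0,0,0,0],[0,0,0,0],[0,0,0,0],[0,0,0,0],[0,0,0,0],[0,0,0,0],[0,0,0,0]]' | head -1;  python3 -m pendant '[[0,0,0,0],[0,0,0,0],[0,0,0,0],[0,0,0,0],[0,0,0,0],[0,0,0,0]]' | head -1; python3 -c "
from bench import r
print(r.close_job())"
```

```text
time: 17.35
time: 17.85
the job is handed in; nothing more can be done
None
```

The job is handed in at about 18 s, but no verdict came back: the block was slid upright onto the deck left of the hatch, and one press to the stop opened the hatch, which was still open about 4 s later in the last picture; the first slide passed just over the block because the fingertips sat about 35 mm higher than stated.

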